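# Set the nip of a desktop film laminator

## Robot

A 6-joint arm with a two-finger parallel gripper is mounted at the origin on the work surface. World frame = base frame: x ahead of the robot, y to its left, z up, the work surface at z = 0. Lengths are in m, angles in rad, forces in N, time in s.
With the tool pointing down it reaches from about 0.3 to 0.775 m from the base axis. Payload 14.6 kg.
Tool frame: the origin (TCP) lies between the finger pads, 19 mm behind the fingertips; this is the grasp point; z points along the fingers, y is the line along which they close (so a half turn about z gives the same grasp; the last joint's range is limited). The gripper opens to 85 mm and grips with 20 to 120 N. Pads are 22 mm wide; open, the fingers measure 114 mm over their backs; the gripper's body (76 mm by 85 mm) begins 54 mm behind the grasp point. The pads swing forward as they close: fully open they stand 13 mm farther back than shut.
Start: joints at [1.044, 0.3, 1.521, -0, 1.321, -0.067], TCP at [0.244, 0.493, 0.25] pointing down, gripper open.
Joint ranges: [-3.03, 3.03], [-0.79, 2.21], [0.23, 2.52], [-1.04, 4.18], [0, 3.07], [-2.55, 2.55]. Speed limits (rad/s): [2.22, 2.22, 2.57, 3.14, 3.14, 3.14].

## Interface

Orientations are given as a rotation vector (axis times angle).
In Python, from bench import movep, move_straight, move_joints, move_gripper, pause, ik, read_camera, Unreachable, sign_off, boxes_of, get_time_s, get_joint_positions, get_qvel, get_effort, get_eef_pos, get_orientation, get_ft_force, get_wrist_torque, get_grip_width, get_grip_force gives the robot as it stands. Calls block until the motion is done:
- movep(position, orientation): joint-space move of the TCP to a pose.
- move_straight(position, rotation=None, vel=0.15): straight line of the TCP; rotation=None keeps the orientation; vel is the mean speed in m/s.
- move_joints(angles): joint-space move.
- move_gripper(opening, strength=None): finger opening in m; strength is the grip in N (None keeps the last); returns when the fingers have stopped.
- pause(seconds).
- ik(position, orientation): joint angles nearest the present ones, or None.
- read_camera(name): name is "side" or "top" or "wrist"; returns a dict with "img" (480x640x3 uint8, red, green, blue), "depth" (480x640 float32, m along the optical axis (not along the pixel's ray), 0 where there is no reading), "fx", "fy", "cx", "cy" (pixels), "R" (3x3) and "t" (3): a world point X has camera coordinates R X + t. Camera axes: x right, y down, z forward; pixel columns grow to the right and rows downward; lengths in m; the calibration is good to about 2 mm. A picture is of the moment at which its call begins.
A pose or a line that the arm cannot do raises Unreachable and nothing moves.
- sign_off(): hands the job in; it is judged then, once.
Trained networks look in the newest picture that a camera, given by its name, has taken for a name from the list of things; names that differ only in an ending like _2 or _b are one class to them, and where a whole thing is asked for, a point or a joint stands for the part that bears it (a point fixed in the world has none). Each returns a list of dicts, best first, with "confidence" (0 to 1); they miss things now and then, are a little off and sometimes report something else, mostly with a low value. They report only what shows in the picture. A call takes as long as a camera call.
- boxes_of(thing, camera): "point" ([column, row] in pixels, amid what is visible of it).
Readings, each from a call of its own:
- get_time_s(): time.
- get_joint_positions(): joint angles.
- get_qvel(): joint speeds.
- get_effort(): joint torques, N m.
- get_eef_pos(): TCP position.
- get_orientation(): TCP orientation.
- get_ft_force(): force on the tool from outside, world axes, zero at the start.
- get_wrist_torque(): the same for the moment, N m.
- get_grip_width(): finger opening in m.
- get_grip_force(): force on a finger pad.
Only numpy, scipy, OpenCV 4.12 (cv2) and the standard library are available. Lean on these libraries where they do the work, as an engineer would, in place of code of your own. Each camera call takes 0.05 s, during which the arm holds its last target. There are 200 camera calls.

## Task

Set the nip at the crank end of the blue film laminator: turn the black thumbscrew on top of that end clockwise until it seats, then back it off a quarter turn. Finish while still gripping the thumbscrew at that setting, so that it cannot creep while I run a test strip through. Leave the thumbscrew at the other end as it is, and leave the squeegee, the spray bottle and the roll of tape where they are.

Things in the scene. Friction and masses are not known exactly. Their poses are not given: they have to be found in the camera images.
- laminator: Desktop film laminator, fixed: blue open end frames (36 mm thick, 130 deep, 190 high) 200 mm either side of its middle, rubber rollers between, white feed board on its -x side, a thumbscrew on top of each frame. Origin: centre of its underside, on the table; y to the end with the crank (robot's left), z up. The crank reaches 311 mm from the middle, below 110 mm height.
- pressure_screw: Crank-end thumbscrew, the one to set: black round knurled head, 40 mm across, 22 high. Origin: on its upright axis under the head (head's middle 11 mm above). Beneath are 20 mm clear over the frame top, but for a brass bush 30 mm wide, 7 high. Right-hand thread, 2 mm rise a turn, turns at 0.1 N m, stays where left. This frame rises with the screw but does not turn; axes as the laminator.
- knob (a joint): Angle of that thumbscrew, rad: 0 fully seated (hard stop), growing anticlockwise seen from above (backing off, rising), at most 5.5; starts between 1.9 and 3.6. A red index line on the steel disc on its head runs from the centre to the laminator's -x at 0 and turns with it.
- other_screw: The thumbscrew at the end without the crank, of the same make; already set. Origin: on its axis at the underside of the head.
- other_knob (a joint): Angle of the other thumbscrew in rad, measured in the same way; starts near 1.57.
- squeegee: Pink hand squeegee lying flat, 72 x 100 mm, 6 mm thick with a 12 mm grip along one edge. Origin: centre of its underside.
- spray_bottle: White spray bottle with a blue trigger head, 76 mm across, 224 mm high, standing. Origin: centre of its underside, z up.
- tape_roll: Roll of yellow masking tape lying flat, 104 mm across, 24 mm high. Origin: centre of its underside.

How it is judged:
By the outcome, as a careful person would: the job done as asked, in the order asked, and still so for the second after the job is handed in, while the arm keeps its last pose, push and grip.
It also fails if it takes over 56 s, if anything falls off the work surface, if the arm or the gripper's body presses on something with over 40 N, if the wrist force passes 120 N, or if a joint passes its speed limit or range.

## Working session

There is one attempt and no reset: what is moved stays moved. The work goes in short steps, each a Python script; the robot and the scene stay as the last script left them, time stands still between calls to the robot, and variables do not carry over. Pictures are saved under pics/ and viewed, at most 10 in all, crops included, and the job is handed in when it is done.

```bash
mkdir -p pics; cat > h.py <<'E'
import numpy as np, cv2
from bench import *
def unproj(c,u,v,d):
    p=np.array([(u-c["cx"])/c["fx"]*d,(v-c["cy"])/c["fy"]*d,d]); return c["R"].T@(p-c["t"])
def cloud(c):
    v,u=np.mgrid[:480,:640]; d=c["depth"].astype(float)
    P=np.stack([(u-c["cx"])/c["fx"]*d,(v-c["cy"])/c["fy"]*d,d],-1); return (P-c["t"])@c["R"]
def save(c,n): cv2.imwrite("pics/"+n,c["img"][...,::-1])
E
python3 - <<'E'
from h import *
for n in ["top","side"]:
    c=read_camera(n); save(c,n+"0.png"); P=cloud(c); print(n,c["fx"],-c["R"].T@c["t"])
    for t in ["pressure_screw","other_screw","laminator","squeegee","spray_bottle","tape_roll"]:
        for b in boxes_of(t,n)[:3]:
            u,v=map(int,b["point"]); print(t,b["point"],round(b["confidence"],2),P[v,u].round(3))
print(get_time_s(),get_orientation())
E
```

```text
top 453.6817780088853 [0.32613071 0.06585431 1.14886659]
pressure_screw [301.0, 206.8] 0.6 [0.559 0.127 0.234]
other_screw [485.9, 159.8] 0.92 [ 0.67  -0.259  0.232]
laminator [394.3, 204.0] 0.66 [ 0.603 -0.086  0.1  ]
laminator [300.6, 205.7] 0.58 [0.562 0.129 0.233]
squeegee [188.7, 339.3] 0.82 [0.274 0.41  0.008]
spray_bottle [177.2, 223.8] 0.92 [0.533 0.406 0.162]
spray_bottle [389.6, 204.6] 0.48 [ 0.603 -0.074  0.098]
spray_bottle [224.5, 185.3] 0.33 [0.672 0.346 0.   ]
tape_roll [207.9, 164.5] 0.92 [0.719 0.388 0.026]
side 439.10365253315575 [-0.00360415 -0.6324949   0.90443588]
pressure_screw [328.5, 200.6] 0.79 [0.548 0.109 0.231]
other_screw [311.3, 199.6] 0.67 [0.687 0.394 0.006]
laminator [387.2, 276.4] 0.75 [ 0.58  -0.103  0.109]
squeegee [195.3, 245.4] 0.62 [0.263 0.4   0.007]
spray_bottle [266.6, 184.7] 0.7 [0.521 0.398 0.131]
tape_roll [312.2, 201.7] 0.68 [ 0.691  0.394 -0.003]
0.7 [-7.15887399e-01 -3.05892321e+00  5.66490378e-05]
```

View pics/top0.png

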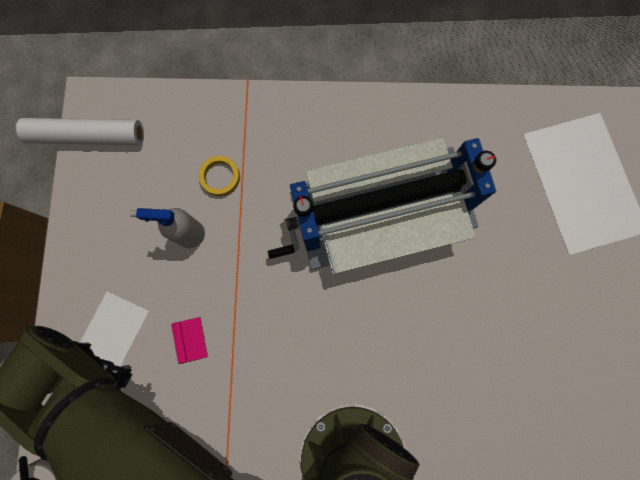

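```bash
python3 - <<'E'
from h import *
c=read_camera("top");P=cloud(c);d=c["img"]
# screw heads: high points near each
for g in [(0.559,.127),(.67,-.259)]:
    m=(np.hypot(P[...,0]-g[0],P[...,1]-g[1])<.035)&(P[...,2]>.222)
    q=P[m]; v,u=np.nonzero(m); (x,y),r=cv2.minEnclosingCircle(q[:,:2].astype(np.float32))
    print(m.sum(),q.mean(0),np.median(q[:,2]),(x,y,r),u.mean(),v.mean())
x=cv2.resize(d[175:240,265:345],None,fx=8,fy=8,interpolation=cv2.INTER_CUBIC)[...,::-1]
cv2.imwrite("pics/crop1.png",x[:600])
E
```

```text
310 [0.56073269 0.12263575 0.23349983] 0.2339458660847623 (0.561797559261322, 0.12233372777700424, 0.020945435389876366) 302.9967741935484 205.4225806451613
316 [ 0.66796632 -0.2602336   0.23215608] 0.2328283556093268 (0.6700600385665894, -0.2616094946861267, 0.02157188020646572) 485.5664556962025 159.87025316455697
```

View pics/crop1.png

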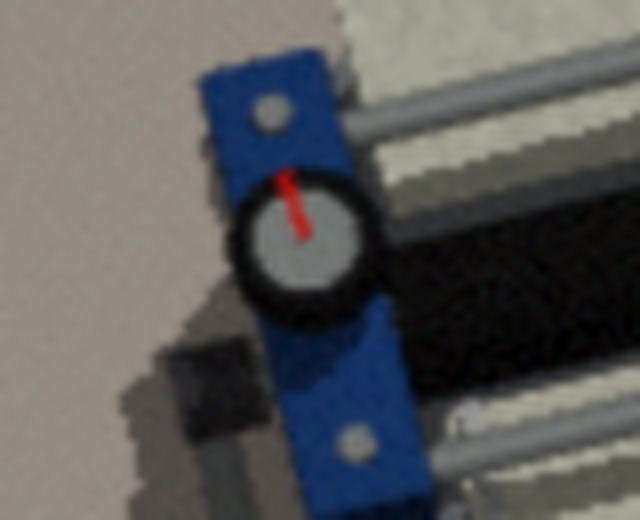

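The top view shows the crank-end screw at (303,205), with its red line pointing up and slightly left (laminator +x), so the knob is at about 3.1 rad. The other screw is at (486,160). Next I'll hover over the screw with joint 6 wound back and refine the position with the wrist camera.

```bash
cat >> h.py <<'E'
from scipy.spatial.transform import Rotation as Ro
def down(psi): return (Ro.from_euler("z",psi)*Ro.from_euler("x",np.pi)).as_rotvec()
E
python3 - <<'E'
from h import *
p=get_eef_pos(); print(Ro.from_rotvec(get_orientation()).as_matrix().round(2).tolist())
move_straight([p[0],p[1],.40],vel=.25)
c=[.561,.1226,.33]
q=np.array(ik(c,down(0.0))); print(q)
for s in (-.1,.1): print(s,np.array(ik(c,down(s)))[5])
# want q6=-2.2 with clockwise (psi decreasing) raising q6
q[5]=-2.2
move_joints(q); print(get_eef_pos(),get_joint_positions(),get_time_s())
c=read_camera("wrist"); save(c,"w1.png"); P=cloud(c)
for b in boxes_of("pressure_screw","wrist")[:3]: print(b)
m=(P[...,2]>.222)&(P[...,2]<.24)&(np.hypot(P[...,0]-.561,P[...,1]-.1226)<.035)
(x,y),r=cv2.minEnclosingCircle(P[m][:,:2].astype(np.float32)); print(m.sum(),P[m].mean(0),np.median(P[m][:,2]),x,y,r)
print(Ro.from_rotvec(get_orientation()).as_matrix().round(3).tolist())
E
```

```text
[[-0.9, 0.44, -0.0], [0.44, 0.9, 0.0], [0.0, -0.0, -1.0]]
[ 1.51376050e-01  3.09158432e-01  1.32507919e+00 -4.44089210e-16
  1.50735503e+00  1.72217238e+00]
-0.1 1.8221723771300402
0.1 1.62217237713004
[0.56083882 0.12315348 0.32987234] [ 1.52336572e-01  3.09214916e-01  1.32529381e+00  9.33674960e-05
  1.50728069e+00 -2.19920426e+00] 3.35
{'point': [322.9, 241.7], 'confidence': 0.75}
3081 [0.56097503 0.12230288 0.232903  ] 0.23334520732779693 0.5621866583824158 0.12364142388105392 0.02100319415330887
[[-0.71, -0.704, 0.0], [-0.704, 0.71, 0.0], [-0.0, -0.0, -1.0]]
```

View pics/w1.png

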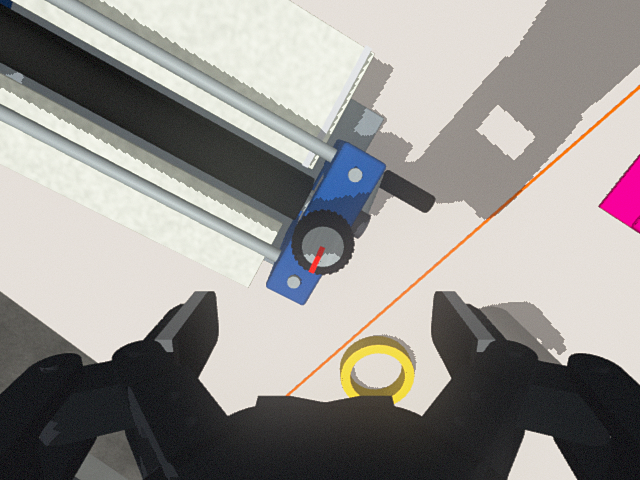

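The wrist view shows the head at (323,242), with its red line running down-left along the frame towards laminator +x. The tape and the squeegee are clear of the gripper. I'll descend and grip.

```bash
cat >> h.py <<'E'
def line(name="wrist",c0=None,n=None):
    "world angle of red line (rad), its tip/centre, npix"
    c=read_camera(name); 
    if n: save(c,n)
    i=c["img"].astype(int); m=(i[...,0]>110)&(i[...,1]<75)&(i[...,2]<75)
    v,u=np.nonzero(m); zt=.2335
    r=np.stack([(u-c["cx"])/c["fx"],(v-c["cy"])/c["fy"],np.ones(len(u))],-1)@c["R"]; o=-c["R"].T@c["t"]
    X=o+r*((zt-o[2])/r[:,2])[:,None]; k=np.hypot(X[:,0]-.5614,X[:,1]-.1228)<.02; X=X[k][:,:2]
    if len(X)<8: return None,len(X)
    w,V=np.linalg.eigh(np.cov(X.T)); d=V[:,1]; mid=X.mean(0)
    if d@(mid-[.5614,.1228])<0: d=-d
    return np.arctan2(d[1],d[0]),len(X),mid-d*np.ptp(X@d)/2
E
python3 - <<'E'
from h import *
print("hover",line())
move_straight([.5614,.1228,.222],vel=.08); print(get_ft_force())
print("down",line())
move_gripper(.03,50); print(get_grip_width(),get_grip_force(),get_ft_force(),get_wrist_torque(),get_eef_pos(),get_joint_positions()[5],get_time_s())
print("grip",line(n="w2.png"))
E
```

```text
hover (np.float64(0.36388000980423696), 143, array([0.56265964, 0.12375933]))
[ 0.58037845 -0.02696788 -0.00351849]
down (np.float64(0.3587870655103363), 455, array([0.56247   , 0.12386221]))
0.0381762854147881 50.64192519988865 [ 3.51771844 -4.83332471  4.32467947] [-0.71404717 -0.5418322  -0.01733806] [0.56183078 0.12241691 0.22249278] -2.1997598665308993 5.55
grip (np.float64(0.3557602142259776), 455, array([0.56243854, 0.12388752]))
```

View pics/w2.png

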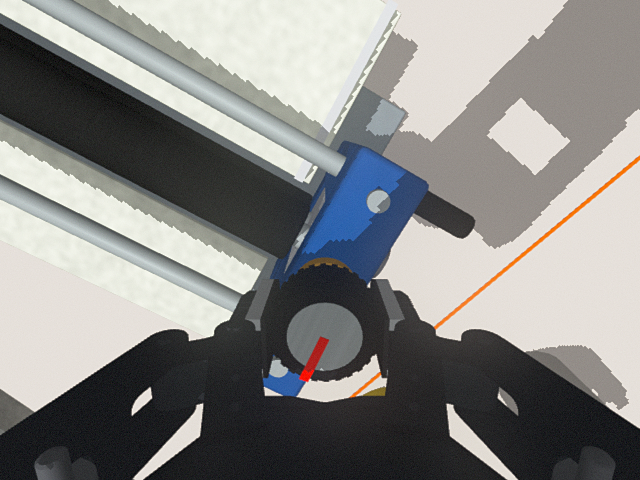

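The grip is good: the red line is visible at (313,360) between the pads, and the knob is at about 3.2. Now I'll turn clockwise helically while watching torque and line.

```bash
cat >> h.py <<'E'
C=np.array([.5622,.1236]); Z0=.222; Q0=-2.2
def turn(a):
    "a = clockwise angle from the initial grasp"
    psi0=1.7221724+2.2   # psi at q6=-2.2 (psi + q6 const)
    p=[C[0],C[1],Z0-.002*a/(2*np.pi)]
    # constant: psi=azimuth-independent, tool rotates about vertical
    movep(p,down(psi0-a))
def rep(a,n=None):
    l=line(n=n); f=get_ft_force()
    print(round(a,2),"q6",round(get_joint_positions()[5],3),"knob",None if l[0] is None else round((l[0]-.273-np.pi)%(2*np.pi),3),"F",np.round(f,1),"T",np.round(get_wrist_torque(),2),"w",round(get_grip_width(),4),"t",round(get_time_s(),2))
E
python3 - <<'E'
from h import *
print(ik([C[0],C[1],Z0],down(1.7221724+2.2)))
for a in [0,.4,.8,1.2,1.6,2.0,2.4,2.8]:
    turn(a); rep(a)
    if abs(get_wrist_torque()[2])>.6 or np.linalg.norm(get_ft_force())>40: break
E
```

```text
[ 1.52781962e-01  3.79894899e-01  1.48066237e+00 -4.44089210e-16
  1.28103539e+00 -2.19859411e+00]
0 q6 -2.199 knob 3.224 F [ -4.8 -10.3   7. ] T [-1.69  0.72  0.07] w 0.0385 t 5.9
0.4 q6 -1.798 knob 2.819 F [-7.7 -8.4  7.6] T [-1.33  1.04 -0.15] w 0.0387 t 6.42
0.8 q6 -1.398 knob 2.423 F [-7.8 -5.2  8.5] T [-0.81  1.14 -0.07] w 0.0388 t 6.93
1.2 q6 -0.998 knob 2.026 F [-5.6 -1.1  7.5] T [-0.29  0.97 -0.12] w 0.0385 t 7.45
1.6 q6 -0.598 knob 1.63 F [-2.3  1.6  6.4] T [ 0.16  0.55 -0.12] w 0.0386 t 7.97
2.0 q6 -0.203 knob 1.233 F [0.5 4.5 5.3] T [ 0.83 -0.01 -0.11] w 0.0383 t 8.48
2.4 q6 0.197 knob 0.827 F [5.2 5.8 3.4] T [ 0.95 -0.77 -0.15] w 0.0382 t 9.0
2.8 q6 0.597 knob 0.428 F [9.3 6.8 2.1] T [ 0.95 -1.43 -0.07] w 0.0384 t 9.52
```

```bash
python3 - <<'E'
from h import *
a=2.8; T=[]
while a<3.6:
    a+=.04 ; turn(a); pause(.1); rep(a)
    if abs(get_wrist_torque()[2])>.45: break
E
```

```text
2.84 q6 0.637 knob 0.387 F [10.3  6.4  1.7] T [ 0.91 -1.48 -0.15] w 0.0385 t 9.92
2.88 q6 0.677 knob 0.345 F [10.1  5.8  1.9] T [ 0.92 -1.53 -0.09] w 0.0385 t 10.32
2.92 q6 0.717 knob 0.305 F [10.7  5.7  1.3] T [ 0.87 -1.56 -0.07] w 0.0386 t 10.72
2.96 q6 0.757 knob 0.266 F [11.1  5.3  1.1] T [ 0.92 -1.61 -0.07] w 0.0383 t 11.12
3.0 q6 0.797 knob 0.226 F [11.2  5.1  0.7] T [ 0.86 -1.69 -0.08] w 0.0386 t 11.52
3.04 q6 0.837 knob 0.189 F [10.6  6.2  1.1] T [ 0.87 -1.79 -0.16] w 0.0383 t 11.92
3.08 q6 0.877 knob 0.147 F [12.6  4.9  1.3] T [ 0.82 -1.81 -0.13] w 0.0381 t 12.32
3.12 q6 0.917 knob 0.109 F [13.   5.6  1.3] T [ 0.8  -1.89 -0.08] w 0.0386 t 12.72
3.16 q6 0.957 knob 0.072 F [12.5  4.4  1.1] T [ 0.75 -1.95 -0.14] w 0.0385 t 13.12
3.2 q6 0.997 knob 0.031 F [12.7  5.5  1.8] T [ 0.75 -1.99 -0.07] w 0.0384 t 13.52
3.24 q6 1.037 knob 6.273 F [13.9  4.3  0.7] T [ 0.63 -2.02  0.03] w 0.0386 t 13.92
3.28 q6 1.076 knob 6.268 F [9.6 1.4 2.5] T [ 0.12 -1.48  0.45] w 0.0383 t 14.32
```

The line stopped at about -0.01 and the torque rose by about 0.5 N m, so it has reached the stop. I'll push once more to confirm, then back off π/2.

```bash
python3 - <<'E'
from h import *
for a in (3.32,3.36): turn(a); pause(.1); rep(a)
pause(.3)
for a in (3.28,3.24,3.20,3.0,2.6,2.2,1.8,1.7): turn(a); pause(.1); rep(a,n="w3.png" if a==1.7 else None)
E
```

```text
3.32 q6 1.116 knob 6.266 F [ 3.9 -2.2  5.2] T [-0.39 -0.58  0.59] w 0.0383 t 14.72
3.36 q6 1.156 knob 6.269 F [ 2.6 -2.9  5.8] T [-0.62 -0.34  0.47] w 0.0382 t 15.12
3.28 q6 1.077 knob 0.059 F [ 2.5 -3.4  6.1] T [-0.5  -0.33  0.07] w 0.0382 t 15.82
3.24 q6 1.037 knob 0.1 F [ 1.  -4.   5.2] T [-0.54 -0.32  0.09] w 0.0382 t 16.22
3.2 q6 0.997 knob 0.137 F [ 2.4 -3.   5.1] T [-0.52 -0.31  0.06] w 0.0383 t 16.62
3.0 q6 0.797 knob 0.338 F [ 2.6 -3.4  6. ] T [-0.57 -0.38  0.1 ] w 0.0385 t 17.07
2.6 q6 0.397 knob 0.739 F [ 3.7 -3.8  4.7] T [-0.65 -0.51  0.05] w 0.0387 t 17.69
2.2 q6 -0.003 knob 1.147 F [ 3.5 -3.3  5.6] T [-0.62 -0.67  0.1 ] w 0.0385 t 18.31
1.8 q6 -0.403 knob 1.541 F [ 5.1 -3.   5.2] T [-0.59 -0.7   0.08] w 0.0383 t 18.93
1.7 q6 -0.503 knob 1.64 F [ 5.4 -4.   3.7] T [-0.57 -0.75  0.09] w 0.0384 t 19.32
```

```bash
python3 - <<'E'
from h import *
turn(1.785); pause(.3); rep(1.785,n="w4.png"); pause(.5); rep(1.785); print(get_grip_force())
E
```

```text
1.78 q6 -0.418 knob 1.553 F [ 6.  -3.6  3.8] T [-0.56 -0.79 -0.08] w 0.0385 t 19.93
1.78 q6 -0.418 knob 1.551 F [ 5.2 -3.1  4.9] T [-0.56 -0.76 -0.09] w 0.0383 t 20.48
50.02178666414693
```

View pics/w4.png

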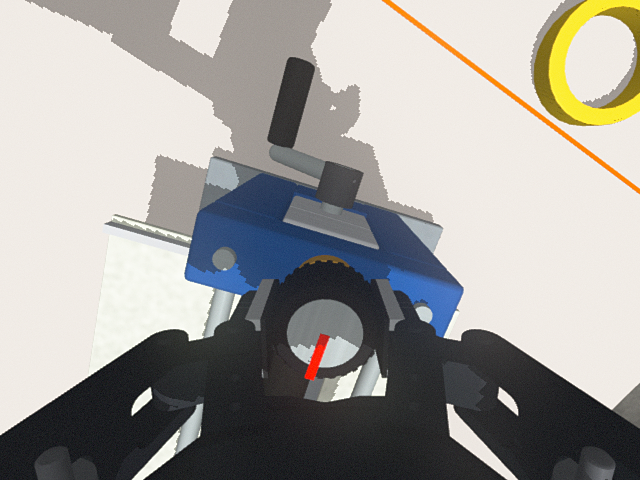

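The screw is still gripped, and its red line at (317,357) points along the rollers towards the other end. That puts it a quarter turn (1.57 rad) off the seat.

```bash
python3 -c "
from bench import *
print(sign_off())"
```

```text
the job is handed in; nothing more can be done
None
```

I turned the crank-end thumbscrew clockwise until it seated, then backed it off a quarter turn (about 1.57 rad by the index line, after overshooting by about 0.09 rad and turning back); the gripper still holds it there at 50 N, nothing else was touched, and the job is handed in.

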